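# Put four mixed-up tools back on their colour-coded stands

## Task

The four things on the coloured round stands have all been put back on the wrong stands. Put each on the stand of its own colour: the tape measure on yellow, the buffing bar on red, the angle guide on blue and the beech block on the bare wooden one, each standing as it stands now (same side down, turned any way), centred on the stand's black disc. The white stand is a spare for setting a thing down on the way; leave the oil bottle among the stands where it is.

Things in the scene. Friction and masses are not known exactly. Their poses are not given: they have to be found in the camera images.
- tape_measure: Yellow tape measure, black trim, 64 mm high, 79 mm long (y), about 0.21 kg, loose, on one of the stands (a like one at the far left of the bench is scenery). Origin: centre of its outline, on its underside; z up. Case 42 mm across its upright sides (x; 47 over the clip), from y = -22 to +39 mm, 58 mm high; low tape end out to y = -36 mm. Grip across x near y = +8 mm. Belongs on the yellow stand.
- wax_bar: Dark red rectangular bar of buffing compound, 35 (x) x 105 (y) x 24 mm (z), about 0.14 kg, loose. Origin at the centre of its underside. Grip it across x. Belongs on the red stand.
- angle_guide: Small blue plastic wedge (angle guide), 30 (x) x 59 (y) x 27 mm (z), about 30 g, loose. Origin at the centre of its outline, on its underside. Its top slopes along y: 27 mm high at its thick end, y = +29 mm, thin at y = -29 mm. Its sides across x are upright and flat; grip it across x towards the thick end. Belongs on the blue stand.
- beech_block: Plain beech wood block, 45 (x) x 80 (y) x 30 mm (z), about 60 g, loose. Origin at the centre of its underside. Grip it across x. Belongs on the wooden stand.
- yellow_stand: Yellow round stand, a disc of 120 mm diameter and 6 mm thick, screwed to the bench (it cannot move), with a thin black disc of 88 mm in the middle of its flat top. Origin at the centre of its underside, z up, so its top is 6 mm above the origin. Place of the tape measure.
- red_stand: Red round stand, a disc of 120 mm diameter and 6 mm thick, screwed to the bench (it cannot move), with a thin black disc of 88 mm in the middle of its flat top. Origin at the centre of its underside, z up, so its top is 6 mm above the origin. Place of the buffing bar.
- blue_stand: Blue round stand, a disc of 120 mm diameter and 6 mm thick, screwed to the bench (it cannot move), with a thin black disc of 88 mm in the middle of its flat top. Origin at the centre of its underside, z up, so its top is 6 mm above the origin. Place of the angle guide.
- wood_stand: Light bare-wood round stand, a disc of 120 mm diameter and 6 mm thick, screwed to the bench (it cannot move), with a thin black disc of 88 mm in the middle of its flat top. Origin at the centre of its underside, z up, so its top is 6 mm above the origin. Place of the beech block.
- spare_stand: White round stand, a disc of 120 mm diameter and 6 mm thick, screwed to the bench (it cannot move), with a thin black disc of 88 mm in the middle of its flat top. Origin at the centre of its underside, z up, so its top is 6 mm above the origin. Empty at the start: free for setting a thing down on the way.
- oil_bottle: Small white oil bottle with red cap, 36 mm diameter, 94 mm high, loose, standing among the stands, not to be moved (a like one far back at the wall is scenery). Origin: centre of its underside. At the start each of the four things lies within 10 mm of the middle of a wrong coloured stand, turned any way. Stands and bottle trade places from start to start, centres at least 120 mm apart.
Mind the look-alikes: they are no part of the job. Several things look just like the wood_stand: the one meant starts nearest to the robot's base.

How it is judged:
By the outcome, as a careful person would: the job done as asked, in the order asked, and still so for the second after the job is handed in, with the robot touching nothing.
It also fails if it takes over 128 s, if anything falls off the work surface, if the arm or the gripper's body presses on something with over 40 N, if the wrist force passes 120 N, or if a joint passes its speed limit or range.

## Robot

A 6-joint arm with a two-finger parallel gripper is mounted at the origin on a cart in front of the work surface, level with it; the furniture and walls round the work are solid. World frame = base frame: x ahead of the robot, y to its left, z up, the work surface at z = 0. Lengths are in mm, angles in rad, forces in N, time in s.
With the tool pointing down it reaches from about 400 to 925 mm from the base axis. Payload 12.5 kg.
Tool frame: the origin (TCP) lies between the finger pads; the fingertips stand 19 mm ahead of it and the grasp point (between the pads) is the TCP (env.tips_ahead is the distance from the TCP to the fingertips, in mm); z points along the fingers, y is the line along which they close (so a half turn about z gives the same grasp; the last joint's range is limited). The gripper opens to 95 mm and grips with 3 to 60 N. Pads are 20 mm wide; open, the fingers measure 119 mm over their backs; the gripper's body (75 mm by 180 mm) begins 59 mm behind the grasp point.
Start: joints at [1.129, 0.491, 1.559, -0, 1.092, -0.106], TCP at [205.936, 590.114, 233.661] pointing down, gripper open.
Joint ranges: [-3.1, 3.1], [-0.84, 2.19], [0.05, 2.79], [-1.13, 4.28], [0.06, 2.93], [-2.69, 2.69]. Speed limits (rad/s): [2.22, 2.22, 2.79, 3.14, 3.14, 3.14].

## Interface

Orientations are given as [roll, pitch, yaw] about the fixed x, y, z axes, in that order (R = Rz(yaw) Ry(pitch) Rx(roll)).
In Python, from cell import env gives the robot as it stands.
- The arm moves only by the shell command python3 -m crank 'ROWS'. ROWS is JSON, a list of rows, each a list of 5 numbers: the shift along the tool's x, y, z in mm, then the turn about the tool's z in degrees, then the finger opening in mm, from 0 to 95.1. In form: [[dx, dy, dz, yaw, grip], ...]. A call has 1 to 10 rows; each row is the pose to reach, as a shift and turn from the pose commanded when the call began, along the tool's axes at that moment; what a row does not reach only later rows make up. A row lasts 1/12 s, in which the tool goes at most 41.7 mm and 7.16 degrees, less where a joint would pass 70% of its speed; a pose out of reach is approached as far as the arm can. A call with a gripper value outside its range is refused whole. The fingers move at their own pace and stop on an object; the grip force is fixed at half the most. Time passes only in rows, so rows that repeat a pose let the fingers close. It gives the time, the measured TCP pose, the force, the opening and the grip force at its end, in the units of the state.
- env.state(): the state, without advancing time (a new reading comes with each control period).
- env.read_camera(name): name is "scene" or "top" or "wrist"; returns a dict with "img" (420x560x3 uint8, blue, green, red), "K" (3x3 intrinsics, pixels), "pose" (4x4, takes a point from camera to world coordinates). Camera axes: x right, y down, z forward; pixel columns grow to the right and rows downward; lengths in mm; the calibration is good to about 2 mm. A picture is of the moment at which its call begins. There is no depth.
- env.job_done(): hands the job in; it is judged then, once.
The state is a dict: "t": time; "joints": joint angles; "qvel": joint speeds; "tau": joint torques, N m; "eef_pos": TCP position; "tcp_rot": TCP orientation; "ft_force": force on the tool from outside, world axes, zero at the start; "moment": the same for the moment, N m; "opening": opening from 0.0 (shut) to 1.0 (fully open); "grip_force": force on a finger pad.
Only numpy, scipy, OpenCV 4.12 (cv2) and the standard library are available. Lean on these libraries where they do the work, as an engineer would, in place of code of your own. Each camera call takes 0.05 s, during which the arm holds its last target. There are 200 camera calls.

## Working session

There is one attempt and no reset: what is moved stays moved. The work goes in short steps, Python scripts to look and compute and a shell command to move; the robot and the scene stay as the last step left them, time stands still between calls to the robot, and variables do not carry over. Pictures are saved under pics/ and viewed, at most 14 in all, crops included, and the job is handed in when it is done.

```bash
mkdir -p pics; ls
python3 - <<'E'
from cell import env
import cv2
for n in("scene","top"):
    c=env.read_camera(n); cv2.imwrite(f"pics/{n}0.png",c["img"]); print(n,c["K"].round(1).tolist(),c["pose"].round(3).tolist())
print(env.state())
E
```

```text
pics
scene [[524.3, 0.0, 278.0], [0.0, 524.3, 209.7], [0.0, 0.0, 1.0]] [[-0.914, -0.297, 0.277, 35.243], [-0.406, 0.685, -0.605, 1238.931], [-0.01, -0.665, -0.747, 1220.822], [0.0, 0.0, 0.0, 1.0]]
top [[546.6, 0.0, 275.5], [0.0, 546.6, 205.1], [0.0, 0.0, 1.0]] [[0.025, -0.994, 0.105, 327.852], [-1.0, -0.026, -0.011, 281.433], [0.013, -0.105, -0.994, 1679.642], [0.0, 0.0, 0.0, 1.0]]
{'t': 0.1, 'joints': array([ 1.12937959e+00,  4.91487560e-01,  1.55938081e+00,  5.54055579e-06,
        1.09173378e+00, -1.05624280e-01]), 'qvel': array([ 0.0008381 , -0.00275448, -0.00139991, -0.00111754, -0.00023614,
        0.00121633]), 'tau': array([ 3.35088560e-03, -6.13628268e+01, -2.58604091e+01,  6.93586003e-02,
        4.70790337e-02, -5.08099981e-05]), 'eef_pos': array([205.85371891, 589.9134861 , 233.13011618]), 'tcp_rot': array([-3.14058930e+00, -1.11315716e-04,  2.80579759e+00]), 'ft_force': array([-0.16593921,  0.04628484, -0.48240432]), 'moment': array([-0.0195066 , -0.01831706,  0.02146964]), 'grip_force': 0.0, 'opening': 1.0026391238865682}
```

View pics/top0.png

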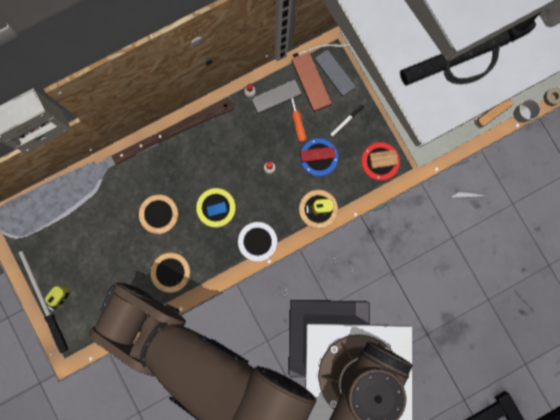

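View pics/scene0.png

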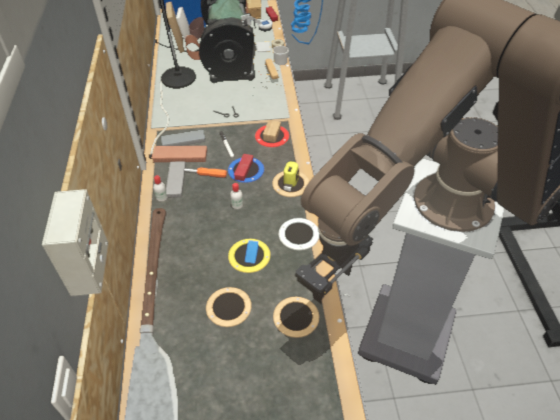

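```bash
cat > h.py <<'E'
import numpy as np, cv2
from cell import env
from scipy.optimize import least_squares
HSV=dict(yellow=((22,130,110),(35,255,255)),blue=((100,120,60),(125,255,255)),red=((0,170,60),(6,255,255)),
 wood=((8,60,110),(20,190,255)),white=((0,0,170),(180,40,255)))
def cast(c,px,z):
    px=np.atleast_2d(np.float64(px)); d=np.c_[px,np.ones(len(px))]@np.linalg.inv(c["K"]).T@c["pose"][:3,:3].T
    o=c["pose"][:3,3]; return (o+d*((z-o[2])/d[:,2])[:,None])[:,:2]
def proj(c,P):
    P=np.atleast_2d(P); q=(P-c["pose"][:3,3])@c["pose"][:3,:3]@c["K"].T; return q[:,:2]/q[:,2:]
def mask(c,col):
    h=cv2.cvtColor(c["img"],cv2.COLOR_BGR2HSV); m=cv2.inRange(h,*HSV[col])
    if col=="red": m|=cv2.inRange(h,(174,170,60),(180,255,255))
    return m
def circle(P,r=60):
    s=least_squares(lambda v:np.hypot(P[:,0]-v[0],P[:,1]-v[1])-r,P.mean(0),loss="soft_l1",f_scale=1.5)
    return s.x,np.abs(s.fun).mean()
def stand(c,col,near,z=6):
    """outer rim near a world xy guess"""
    m=mask(c,col); v,u=np.nonzero(m); P=cast(c,np.c_[u,v],z); k=np.hypot(*(P-near).T)<75
    q=np.zeros_like(m); q[v[k],u[k]]=255
    hull=cv2.convexHull(np.c_[u,v][k].astype(np.int32))
    cs,_=cv2.findContours(q,cv2.RETR_EXTERNAL,cv2.CHAIN_APPROX_NONE)
    P=cast(c,max(cs,key=len)[:,0],z); return circle(P,r=59)
def tool(xy=None,z=None,yaw=None):
    """row values (dx,dy,dz,turn deg) from the present pose to a world target"""
    s=env.state(); p=s["eef_pos"]; a=s["tcp_rot"][2]
    d=np.r_[np.array(xy)-p[:2],(z if z is not None else p[2])-p[2]]
    r=[d[0]*np.cos(a)+d[1]*np.sin(a),d[0]*np.sin(a)-d[1]*np.cos(a),-d[2]]
    t=None
    if yaw is not None: t=-((np.degrees(yaw-a)+90)%180-90)
    return np.round(r,1),t and round(t,1),"yaw",round(np.degrees(a),1),"j6",round(s["joints"][5],2),"t",s["t"]
E
python3 - <<'E'
from h import *
c=env.read_camera("top");s=env.read_camera("scene");w=env.read_camera("wrist");cv2.imwrite("pics/w0.png",w["img"])
print(w["pose"].round(2).tolist(),w["K"][0])
g=dict(red=(380,161),blue=(319,157),wood=(319,209),yellow=(216,208),white=(257,241))
for k,p in g.items():
    n=cast(c,p,6)[0]; print(k,n.round(),*[(a.round(1),round(b,2)) for a,b in (stand(c,k,n),stand(s,k,n))])
for n,p in dict(bottle=(269,168),w1=(158,213),w2=(170,271)).items(): print(n,cast(c,p,6)[0].round(),np.hypot(*cast(c,p,6)[0]))
i=cv2.resize(c["img"][120:260,180:410],None,fx=3.4,fy=3.4,interpolation=cv2.INTER_CUBIC);cv2.imwrite("pics/topz.png",i)
E
```

```text
[[0.33, 0.9, 0.28, 126.81], [0.94, -0.31, -0.1, 618.02], [0.0, 0.3, -0.95, 386.05], [0.0, 0.0, 0.0, 1.0]] [367.00603267   0.         279.26702717]
red [652. -58.] (array([647.7, -66.7]), np.float64(6.38)) (array([621., -58.]), np.float64(1.05))
blue [659. 132.] (array([660.1, 133. ]), np.float64(6.36)) (array([664.4, 132.2]), np.float64(5.24))
wood [497. 129.] (array([489.2, 126.8]), np.float64(7.58)) (array([485.6, 124.9]), np.float64(10.63))
yellow [491. 446.] (array([493.2, 447.8]), np.float64(1.99)) (array([492.7, 447.4]), np.float64(7.41))
white [393. 317.] (array([392.8, 316.6]), np.float64(1.03)) (array([391.9, 316.6]), np.float64(1.04))
bottle [620. 286.] 683.1384215348239
w1 [471. 623.] 781.1328989128893
w2 [296. 578.] 649.5679660050941
```

View pics/topz.png

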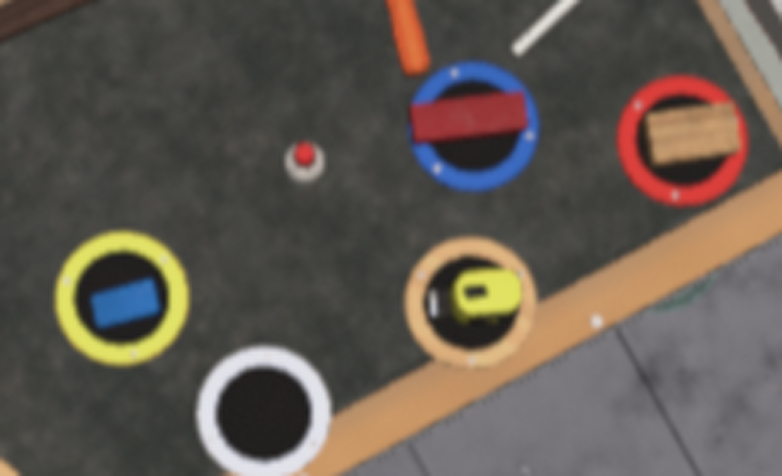

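View pics/w0.png

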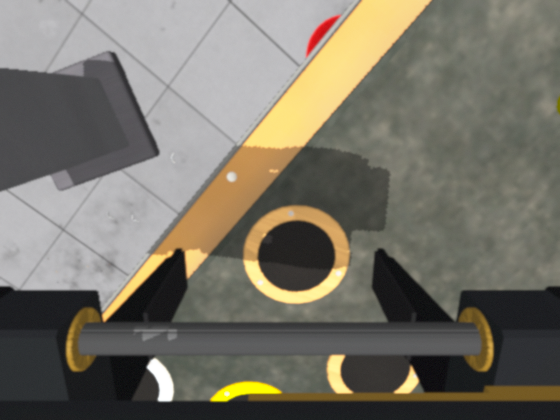

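```bash
cat >> h.py <<'E'
def stand(c,col,near,z=6):
    v,u=np.nonzero(mask(c,col)); P=cast(c,np.c_[u,v],z); x=np.array(near,float)
    for r in (72,67,65,64):
        Q=P[np.hypot(*(P-x).T)<r].astype(np.float32)
        H=cv2.convexHull(Q)[:,0]; s=least_squares(lambda q:np.hypot(*(H-q).T)-59,x,loss="cauchy",f_scale=1.5); x=s.x
    return x,np.median(np.abs(s.fun))
IT=dict(tape=((24,130,110),(35,255,255),70),wax=((0,120,40),(6,255,200),30),guide=((100,120,60),(125,255,255),28),beech=((8,60,90),(20,190,255),36))
def item(c,n,near,R=55,z=None):
    lo,hi,zz=IT[n]; zz=z or zz; h=cv2.cvtColor(c["img"],cv2.COLOR_BGR2HSV); m=cv2.inRange(h,lo,hi)
    if n=="wax": m|=cv2.inRange(h,(172,120,40),(180,255,200))
    m=cv2.morphologyEx(m,cv2.MORPH_OPEN,np.ones((3,3)))
    v,u=np.nonzero(m); k=np.hypot(*(cast(c,np.c_[u,v],zz)-near).T)<R; q=np.zeros_like(m); q[v[k],u[k]]=255
    cs,_=cv2.findContours(q,cv2.RETR_EXTERNAL,cv2.CHAIN_APPROX_NONE); ct=max(cs,key=cv2.contourArea)[:,0]
    r=cv2.minAreaRect(cast(c,ct,zz).astype(np.float32)); b=cv2.boxPoints(r); e=b[1]-b[0]; f=b[2]-b[1]
    if np.hypot(*f)>np.hypot(*e): e,f=f,e
    return np.round(r[0],1),"long,short",np.hypot(*e).round(1),np.hypot(*f).round(1),"axis deg",round(np.degrees(np.arctan2(e[1],e[0]))%180,1)
E
python3 - <<'E'
from h import *
c=env.read_camera("top");s=env.read_camera("scene")
g=dict(red=(652,-58),blue=(660,133),wood=(497,129),yellow=(493,448),white=(393,317))
for k,n in g.items(): print(k,*[(a.round(1),round(b,2)) for a,b in (stand(c,k,n),stand(s,k,n))])
for k,n in dict(tape=g["wood"],wax=g["blue"],guide=g["yellow"],beech=g["red"]).items():
  for q in(c,s): print(k,*item(q,k,n,45 if k!="wax" else 55))
E
```

```text
red (array([651.7, -59.1]), np.float64(0.7)) (array([659.6, -62.8]), np.float64(1.55))
blue (array([660. , 131.9]), np.float64(0.65)) (array([658.8, 132.9]), np.float64(0.49))
wood (array([499.5, 132.1]), np.float64(1.66)) (array([496.2, 134. ]), np.float64(2.21))
yellow (array([493.7, 448. ]), np.float64(0.64)) (array([492.1, 447.9]), np.float64(0.42))
white (array([392.9, 316.8]), np.float64(0.35)) (array([392.7, 317.1]), np.float64(1.6))
tape [500.8 124.7] long,short 56.6 38.8 axis deg 91.5
tape [489.9 156.1] long,short 34.5 26.8 axis deg 23.4
wax [663.4 138.6] long,short 98.5 41.2 axis deg 98.0
wax [646.8 128.3] long,short 9.9 6.6 axis deg 116.0
guide [486.8 442.4] long,short 61.8 35.7 axis deg 107.5
guide [482.4 449.6] long,short 72.0 30.8 axis deg 108.7
beech [653.6 -62.1] long,short 80.5 48.4 axis deg 98.7
beech [651.3 -57.8] long,short 88.0 60.0 axis deg 109.2
```

```bash
python3 -c "
from h import *
print(tool((653,-62),200,np.radians(98)))"
```

```text
(array([-637. , -468.3,   33.5]), np.float64(62.8), 'yaw', np.float64(160.8), 'j6', np.float64(-0.11), 't', 0.35)
```

```bash
R='[-637,-468,33,63,95]'; python3 -m crank '[[-637,-468,33,63,95],[-637,-468,33,63,95],[-637,-468,33,63,95],[-637,-468,33,63,95],[-637,-468,33,63,95],[-637,-468,33,63,95],[-637,-468,33,63,95],[-637,-468,33,63,95],[-637,-468,33,63,95],[-637,-468,33,63,95]]';  python3 -c "
from h import *
print(tool((653,-62),200,np.radians(98)))"
```

```text
t: 1.18
eef_pos: [442.3, 245.0, 216.4]
tcp_rot: [3.141, -0.0, 1.7]
ft_force: [1.0, 1.2, 1.2]
opening: 0.997
grip_force: 0.0
(array([-331.6,  169.4,   16.4]), np.float64(-0.6), 'yaw', np.float64(97.4), 'j6', np.float64(0.25), 't', 1.1833)
```

```bash
python3 -m crank '[[-320,165,16,0,95],[-320,165,16,0,95],[-320,165,16,0,95],[-320,165,16,0,95],[-320,165,16,0,95],[-320,165,16,0,95],[-320,165,16,0,95],[-320,165,16,0,95],[-320,165,16,0,95],[-320,165,16,0,95]]'; python3 -m crank '[[0,0,0,0,95],[0,0,0,0,95]]';  python3 - <<'E'
from h import *
w=env.read_camera("wrist"); cv2.imwrite("pics/w1.png",w["img"])
print(stand(w,"red",(652,-59)),item(w,"beech",(653,-62),50))
E
```

```text
t: 2.02
eef_pos: [650.3, -52.5, 199.3]
tcp_rot: [3.141, 0.001, 1.702]
ft_force: [-0.4, 0.1, 0.5]
opening: 1.0
grip_force: 0.0
t: 2.18
eef_pos: [647.7, -47.6, 200.0]
tcp_rot: [-3.141, -0.0, 1.706]
ft_force: [-0.6, -0.2, -0.1]
opening: 1.0
grip_force: 0.0
(array([655.05873974, -59.12108941]), np.float64(0.7184366641508291)) (array([656.8, -62.2]), 'long,short', np.float32(86.2), np.float32(46.1), 'axis deg', np.float32(99.3))
```

View pics/w1.png

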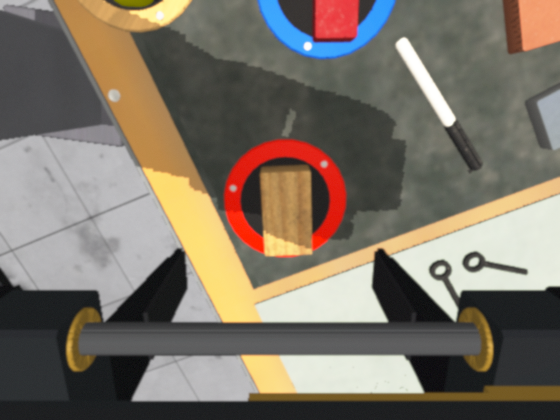

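```bash
python3 -c "
from h import *
print(tool((655,-62),29,np.radians(99)))"
```

```text
(array([-15.8,   5.3, 171.3]), np.float64(-1.2), 'yaw', np.float64(97.8), 'j6', np.float64(-0.31), 't', 2.2333)
```

```bash
python3 -m crank '[[-16,5,40,-1,95],[-16,5,80,-1,95],[-16,5,120,-1,95],[-16,5,145,-1,95],[-16,5,160,-1,95],[-16,5,171,-1,95],[-16,5,171,-1,95],[-16,5,171,-1,95],[-16,5,171,-1,30],[-16,5,171,-1,30]]'; python3 -m crank '[[0,0,0,0,30],[0,0,0,0,30],[0,0,0,0,30],[0,0,0,0,30],[0,0,0,0,30],[0,0,0,0,30]]'
```

```text
t: 3.07
eef_pos: [655.9, -63.0, 30.8]
tcp_rot: [3.139, 0.001, 1.724]
ft_force: [-0.8, -0.2, 0.2]
opening: 0.909
grip_force: 0.0
t: 3.57
eef_pos: [655.3, -63.1, 29.3]
tcp_rot: [3.142, -0.0, 1.724]
ft_force: [0.8, -0.9, -0.1]
opening: 0.496
grip_force: 0.2
```

```bash
python3 -m crank '[[0,0,0,0,30],[0,0,0,0,30],[0,0,0,0,30],[0,0,-10,0,30],[0,0,-40,0,30],[0,0,-80,0,30],[0,0,-110,0,30],[0,0,-110,0,30]]'; python3 -m crank '[[416,-201,0,0,30],[416,-201,0,0,30],[416,-201,0,0,30],[416,-201,0,0,30],[416,-201,0,0,30],[416,-201,0,0,30],[416,-201,0,0,30],[416,-201,0,0,30],[416,-201,0,0,30],[416,-201,0,0,30]]';  python3 -c "
from h import *
print(tool((393,317),31,np.radians(99)))"
```

```text
t: 4.23
eef_pos: [657.6, -63.5, 146.4]
tcp_rot: [3.133, 0.003, 1.724]
ft_force: [0.5, -0.4, -0.4]
opening: 0.475
grip_force: 29.8
t: 5.07
eef_pos: [417.5, 281.4, 139.6]
tcp_rot: [3.141, -0.0, 1.723]
ft_force: [1.1, 1.1, -1.4]
opening: 0.471
grip_force: 29.8
(array([ 38.9, -18.8, 108.6]), np.float64(-0.3), 'yaw', np.float64(98.7), 'j6', np.float64(0.31), 't', 5.0667)
```

```bash
python3 -m crank '[[20,-10,20,0,30],[20,-10,50,0,30],[20,-10,70,0,30],[20,-10,70,0,30],[20,-10,70,0,30],[20,-10,70,0,30]]';  python3 -c "
from h import *
print(tool((393,317),30,np.radians(99)))"
```

```text
t: 5.57
eef_pos: [406.6, 298.3, 70.3]
tcp_rot: [3.141, -0.0, 1.723]
ft_force: [-0.1, -0.8, 0.3]
opening: 0.475
grip_force: 29.8
(array([ 20.5, -10.6,  40.3]), np.float64(-0.3), 'yaw', np.float64(98.7), 'j6', np.float64(0.35), 't', 5.5667)
```

```bash
python3 -m crank '[[20,-10,20,0,30],[20,-10,32,0,30],[20,-10,39,0,30],[20,-10,40.5,0,30],[20,-10,40.5,0,30],[20,-10,40.5,0,60],[20,-10,40.5,0,95],[20,-10,40.5,0,95],[20,-10,40.5,0,95],[20,-10,40.5,0,95]]'; python3 -m crank '[[0,0,0,0,95],[0,0,-40,0,95],[0,0,-80,0,95],[0,0,-120,0,95],[0,0,-160,0,95],[0,0,-170,0,95],[0,0,-170,0,95]]';  python3 -c "
from h import *
print(tool((663,133),200,np.radians(98)))
w=env.read_camera('wrist');print(stand(w,'white',(393,317)),item(w,'beech',(393,317),50))"
```

```text
t: 6.4
eef_pos: [393.3, 316.5, 29.0]
tcp_rot: [3.141, -0.0, 1.724]
ft_force: [0.6, 0.4, 0.5]
opening: 0.767
grip_force: 0.0
t: 6.98
eef_pos: [393.9, 317.1, 201.7]
tcp_rot: [3.136, -0.002, 1.724]
ft_force: [-0.8, 0.3, 0.1]
opening: 0.995
grip_force: 0.0
(array([-223. ,  237.9,    1.7]), np.float64(0.8), 'yaw', np.float64(98.8), 'j6', np.float64(0.39), 't', 6.9833)
(array([395.82971024, 317.27787634]), np.float64(0.27059467036569274)) (array([394.1, 317.3]), 'long,short', np.float32(83.1), np.float32(45.3), 'axis deg', np.float32(99.9))
```

```bash
python3 -m crank '[[-223,238,0,1,95],[-223,238,0,1,95],[-223,238,0,1,95],[-223,238,0,1,95],[-223,238,0,1,95],[-223,238,0,1,95],[-223,238,0,1,95],[-223,238,0,1,95],[-223,238,0,1,95],[-223,238,0,1,95]]'; python3 -m crank '[[0,0,0,0,95],[0,0,0,0,95],[0,0,0,0,95]]';  python3 - <<'E'
from h import *
w=env.read_camera("wrist"); cv2.imwrite("pics/w2.png",w["img"])
print(stand(w,"blue",(660,132)),item(w,"wax",(660,132),60),tool((663,137),28,np.radians(98)))
E
```

```text
t: 7.87
eef_pos: [662.5, 130.9, 195.1]
tcp_rot: [-3.137, -0.0, 1.704]
ft_force: [-1.3, 0.1, 0.3]
opening: 0.998
grip_force: 0.0
t: 8.12
eef_pos: [661.5, 133.4, 198.4]
tcp_rot: [-3.141, -0.0, 1.708]
ft_force: [-0.3, 0.1, -0.2]
opening: 1.0
grip_force: 0.0
(array([662.99151496, 132.78057981]), np.float64(0.9963978373488018)) (array([667.5, 139.5]), 'long,short', np.float32(103.6), np.float32(35.5), 'axis deg', np.float32(99.1)) (array([  3.5,   1.9, 170.7]), np.float64(-0.2), 'yaw', np.float64(97.8), 'j6', np.float64(-0.04), 't', 8.1667)
```

View pics/w2.png

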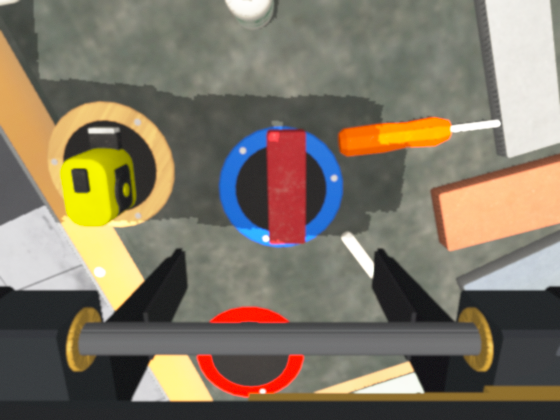

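```bash
python3 -m crank '[[5,3,40,-1,65],[5,3,80,-1,65],[5,3,120,-1,65],[5,3,145,-1,65],[5,3,160,-1,65],[5,3,171,-1,65],[5,3,171,-1,65],[5,3,171,-1,65],[5,3,171,-1,20],[5,3,171,-1,20]]'; python3 -m crank '[[0,0,0,0,20],[0,0,0,0,20],[0,0,0,0,20],[0,0,0,0,20],[0,0,0,0,20],[0,0,0,0,20],[0,0,0,0,20]]';  python3 -c "
from h import *
print(tool((653,-59.5),28,np.radians(99)))"
```

```text
t: 9.0
eef_pos: [664.9, 138.0, 28.7]
tcp_rot: [3.14, -0.0, 1.724]
ft_force: [-0.7, -0.3, -0.2]
opening: 0.593
grip_force: 0.0
t: 9.58
eef_pos: [664.9, 137.8, 28.2]
tcp_rot: [3.141, -0.0, 1.724]
ft_force: [0.8, 0.2, 3.7]
opening: 0.366
grip_force: 30.0
(array([-193.2,  -41.8,    0.2]), np.float64(-0.2), 'yaw', np.float64(98.8), 'j6', np.float64(-0.05), 't', 9.5833)
```

```bash
python3 -m crank '[[0,0,-10,0,20],[0,0,-40,0,20],[0,0,-60,0,20],[-40,-8,-60,0,20],[-80,-17,-60,0,20],[-120,-26,-60,0,20],[-155,-33,-60,0,20],[-180,-39,-60,0,20],[-194,-42,-60,0,20],[-194,-42,-60,0,20]]'; python3 -m crank '[[0,0,0,0,20],[0,0,0,0,20],[0,0,0,0,20]]';  python3 -c "
from h import *
print(tool((653.4,-60.3),28,np.radians(99)))
w=env.read_camera('wrist');print(stand(w,'red',(653,-59)))
w=env.read_camera('top');print(stand(w,'red',(653,-59)),item(w,'wax',(653,-59),65,z=90))"
```

```text
t: 10.42
eef_pos: [652.3, -63.0, 87.9]
tcp_rot: [-3.141, -0.0, 1.721]
ft_force: [-0.1, 0.0, -1.0]
opening: 0.368
grip_force: 30.0
t: 10.67
eef_pos: [652.7, -58.8, 87.7]
tcp_rot: [-3.141, -0.0, 1.725]
ft_force: [-0.1, 0.1, -0.0]
opening: 0.367
grip_force: 30.0
(array([-1.6,  0.5, 59.7]), np.float64(-0.1), 'yaw', np.float64(98.9), 'j6', np.float64(-0.35), 't', 10.6667)
(array([655.13216475, -59.04109973]), np.float64(0.7208307956592641))
(array([652.38090005, -59.7255036 ]), np.float64(0.7206583672506319)) (array([637. , -21.4]), 'long,short', np.float32(105.4), np.float32(48.9), 'axis deg', np.float32(12.9))
```

Place, release, rise and look.

```bash
python3 -m crank '[[-1.5,0.5,30,0,20],[-1.5,0.5,48,0,20],[-1.5,0.5,57,0,20],[-1.5,0.5,59.5,0,20],[-1.5,0.5,59.5,0,20],[-1.5,0.5,59.5,0,20],[-1.5,0.5,59.5,0,50],[-1.5,0.5,59.5,0,70],[-1.5,0.5,59.5,0,70],[-1.5,0.5,59.5,0,70]]'; python3 -m crank '[[0,0,0,0,70],[0,0,-40,0,70],[0,0,-80,0,70],[0,0,-120,0,70],[0,0,-160,0,95],[0,0,-172,0,95],[0,0,-172,0,95],[0,0,-172,0,95],[0,0,-172,0,95]]';  python3 -c "
from h import *
w=env.read_camera('wrist');print(stand(w,'red',(653,-59)),item(w,'wax',(653,-59),60));cv2.imwrite('pics/w3.png',w['img'])
print(tool((488,435),200,np.radians(107.5)))"
```

```text
t: 11.6
eef_pos: [653.5, -61.8, 28.5]
tcp_rot: [3.141, 0.0, 1.724]
ft_force: [-0.2, -0.0, -0.3]
opening: 0.591
grip_force: 0.0
t: 12.35
eef_pos: [652.7, -61.7, 198.6]
tcp_rot: [-3.139, -0.001, 1.724]
ft_force: [-0.9, -0.3, -0.4]
opening: 0.986
grip_force: 0.0
(array([655.33993112, -58.9480897 ]), np.float64(0.6672580324091548)) (array([654.4, -57.1]), 'long,short', np.float32(101.2), np.float32(37.1), 'axis deg', np.float32(99.5))
(array([516. , -87.2,  -1.7]), np.float64(-8.7), 'yaw', np.float64(98.8), 'j6', np.float64(-0.35), 't', 12.4)
```

View pics/w3.png

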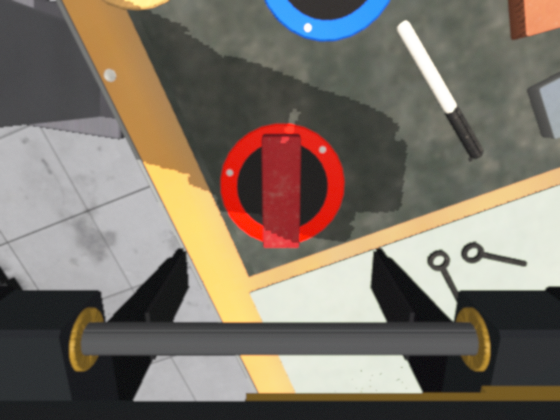

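```bash
python3 -m crank '[[516,-87,-2,-9,95],[516,-87,-2,-9,95],[516,-87,-2,-9,95],[516,-87,-2,-9,95],[516,-87,-2,-9,95],[516,-87,-2,-9,95],[516,-87,-2,-9,95],[516,-87,-2,-9,95],[516,-87,-2,-9,95],[516,-87,-2,-9,95]]';  python3 -c "
from h import *
print(tool((488,435),200,np.radians(107.5)))"
```

```text
t: 13.23
eef_pos: [521.0, 335.4, 200.2]
tcp_rot: [-3.139, 0.0, 1.881]
ft_force: [0.8, -0.8, 0.5]
opening: 0.997
grip_force: 0.0
(array([104.9,  -1. ,   0.2]), np.float64(0.3), 'yaw', np.float64(107.8), 'j6', np.float64(0.16), 't', 13.2333)
```

```bash
python3 -m crank '[[40,0,0,0,95],[80,-1,0,0,95],[100,-1,0,0,95],[100,-1,0,0,95],[100,-1,0,0,95],[100,-1,0,0,95],[100,-1,0,0,95]]';  python3 -c "
from h import *
w=env.read_camera('wrist');print(stand(w,'yellow',(493,448)),item(w,'guide',(488,442),50),item(w,'guide',(488,442),50,z=20));cv2.imwrite('pics/w4.png',w['img'][60:300,150:420].repeat(2,0).repeat(2,1))
print(tool((488,440),28,np.radians(107.5)))"
```

```text
t: 13.82
eef_pos: [491.3, 427.4, 201.2]
tcp_rot: [-3.141, 0.0, 1.879]
ft_force: [1.0, 0.6, -0.1]
opening: 0.997
grip_force: 0.0
(array([496.64861969, 447.44863494]), np.float64(1.6630697062189377)) (array([490., 444.]), 'long,short', np.float32(65.0), np.float32(31.8), 'axis deg', np.float32(106.0)) (array([490.6, 442.5]), 'long,short', np.float32(66.6), np.float32(32.5), 'axis deg', np.float32(106.0))
(array([ 13. ,   0.5, 173.5]), np.float64(0.2), 'yaw', np.float64(107.7), 'j6', np.float64(0.31), 't', 13.8667)
```

View pics/w4.png

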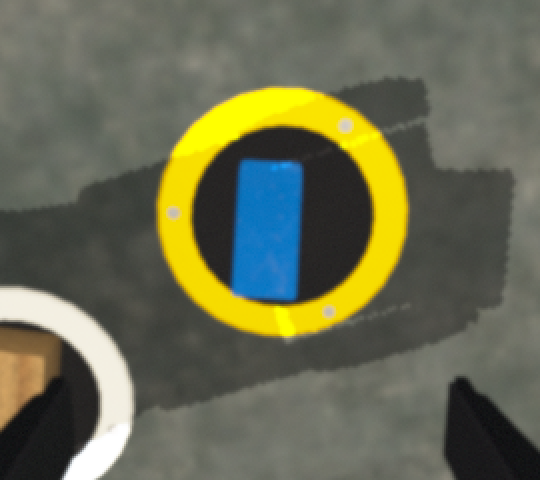

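```bash
python3 -c "
from h import *
c=env.read_camera('scene');u,v=proj(c,(488,442,15))[0].astype(int);print(u,v)
a=c['img'][v-28:v+28,u-28:u+28]
w=env.read_camera('wrist')['img'][130:220,250:315]
cv2.imwrite('pics/z5.png',np.hstack([cv2.resize(a,(400,400),interpolation=cv2.INTER_CUBIC),cv2.resize(w,(290,400),interpolation=cv2.INTER_CUBIC)]))"
```

```text
250 251
```

View pics/z5.png

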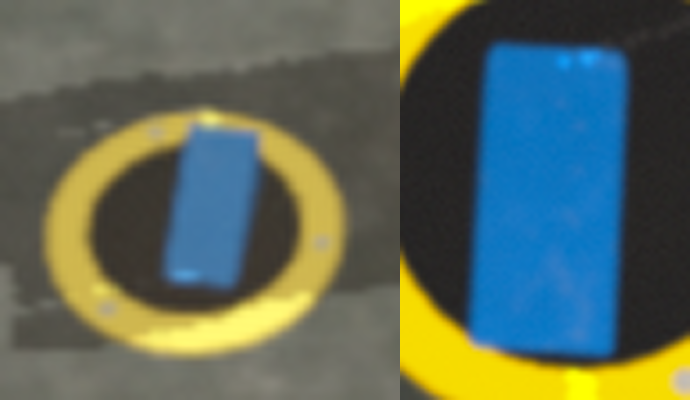

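```bash
python3 -c "
from h import *
w=env.read_camera('wrist');a=cast(w,(285,140),7)[0];b=cast(w,(282,208.5),33)[0];c=(a+b)/2;d=b-a;L=np.hypot(*d);print(a,b,L,c, np.degrees(np.arctan2(*-d[::-1])))
g=c+d/L*15; print(g,tool(g-[2,0],27,np.radians(106.3)))"
```

```text
[483.40084006 472.92767444] [498.59268367 415.74089067] 59.17026576490617 [490.99676186 444.33428255] 104.87718328243314
[494.8479809  429.83710656] (array([  1.4,   2. , 174.9]), np.float64(1.4), 'yaw', np.float64(107.7), 'j6', np.float64(0.31), 't', 14.0167)
```

```bash
python3 -m crank '[[1,2,40,2,70],[1,2,80,2,70],[1,2,120,2,70],[1,2,145,2,70],[1,2,162,2,70],[1,2,174,2,70],[1,2,174,2,70],[1,2,174,2,70],[1,2,174,2,15],[1,2,174,2,15]]'; python3 -m crank '[[0,0,0,0,15],[0,0,0,0,15],[0,0,0,0,15],[0,0,0,0,15],[0,0,0,0,15],[0,0,0,0,15],[0,0,0,0,15],[0,0,0,0,15],[0,0,-10,0,15],[0,0,-40,0,15]]'; python3 -m crank '[[0,0,-30,0,15],[0,0,-60,0,15],[0,0,-60,0,15],[0,0,-60,0,15]]'; python3 -c "
from h import *
print(tool((663,118),120,np.radians(106)))"
```

```text
t: 14.85
eef_pos: [492.9, 430.3, 28.6]
tcp_rot: [3.14, -0.0, 1.846]
ft_force: [0.1, 0.3, -0.3]
opening: 0.643
grip_force: 0.0
t: 15.68
eef_pos: [491.0, 429.1, 65.1]
tcp_rot: [-3.135, 0.002, 1.846]
ft_force: [-0.7, -0.1, 0.3]
opening: 0.314
grip_force: 29.8
t: 16.02
eef_pos: [492.9, 430.6, 130.1]
tcp_rot: [3.138, -0.001, 1.846]
ft_force: [-0.6, -0.3, -1.0]
opening: 0.31
grip_force: 29.8
(array([-347.1,   78.8,   10.1]), np.float64(-0.2), 'yaw', np.float64(105.8), 'j6', np.float64(0.34), 't', 16.0167)
```

```bash
python3 -m crank '[[-15,0,-25,0,15],[-50,8,-40,0,15],[-348,80,-40,0,15],[-348,80,-40,0,15],[-348,80,-40,0,15],[-348,80,-40,0,15],[-348,80,-40,0,15],[-348,80,-40,0,15],[-348,80,-40,0,15],[-348,80,-40,0,15]]'; python3 -m crank '[[0,0,0,0,15],[0,0,0,0,15]]'; python3 -c "
from h import *
print(tool((665.2,118.4),27.5,np.radians(106)))"
```

```text
t: 16.85
eef_pos: [665.6, 112.2, 166.5]
tcp_rot: [-3.14, 0.0, 1.843]
ft_force: [-0.9, -0.5, -1.6]
opening: 0.311
grip_force: 29.8
t: 17.02
eef_pos: [663.6, 116.6, 166.7]
tcp_rot: [-3.14, -0.001, 1.844]
ft_force: [-0.4, 0.3, -0.9]
opening: 0.318
grip_force: 29.8
(array([  1.3,   2.1, 139.2]), np.float64(-0.3), 'yaw', np.float64(105.7), 'j6', np.float64(-0.2), 't', 17.0167)
```

```bash
python3 -m crank '[[1,2,40,0,15],[1,2,80,0,15],[1,2,115,0,15],[1,2,130,0,15],[1,2,136,0,15],[1,2,136,0,15],[1,2,136,0,15],[1,2,136,0,15]]'; python3 -c "
from h import *
print(tool((665.2,118.4),27.5,np.radians(106)))"
```

```text
t: 17.68
eef_pos: [666.2, 119.3, 33.5]
tcp_rot: [3.139, 0.0, 1.847]
ft_force: [0.3, 0.4, -0.6]
opening: 0.316
grip_force: 29.8
(array([-0.6, -1.2,  6. ]), np.float64(-0.2), 'yaw', np.float64(105.8), 'j6', np.float64(-0.2), 't', 17.6833)
```

```bash
python3 -m crank '[[-0.5,-1,3,0,15],[-0.5,-1,4,0,15],[-0.5,-1,4,0,15],[-0.5,-1,4,0,15]]'; python3 -c "
from h import *
print(tool((665.2,118.4),27.3,np.radians(106)))"
```

```text
t: 18.02
eef_pos: [664.9, 117.7, 28.2]
tcp_rot: [3.141, -0.0, 1.846]
ft_force: [-0.2, 1.1, -0.3]
opening: 0.313
grip_force: 29.8
(array([0.6, 0.5, 0.9]), np.float64(-0.3), 'yaw', np.float64(105.7), 'j6', np.float64(-0.2), 't', 18.0167)
```

```bash
python3 -m crank '[[0.5,0.5,0.7,0,15],[0.5,0.5,0.7,0,15],[0.5,0.5,0.7,0,40],[0.5,0.5,0.7,0,60],[0.5,0.5,0.7,0,60],[0.5,0.5,0.7,0,60],[0.5,0.5,0.7,0,60],[0,0,-40,0,60],[0,0,-80,0,60],[0,0,-120,0,90]]'; python3 -m crank '[[0,0,-30,0,95],[0,0,-52,0,95],[0,0,-52,0,95],[0,0,-52,0,95],[0,0,-52,0,95]]'; python3 -c "
from h import *
w=env.read_camera('wrist');print(stand(w,'blue',(661,132)),stand(w,'wood',(499,131)));i=w['img'].copy();p=proj(w,(663,132.3,6))[0];cv2.circle(i,tuple(int(x) for x in p),2,(0,255,255),-1);cv2.imwrite('pics/w6.png',i);print(p)
print(tool((502,126),200,np.radians(91.5)))"
```

```text
t: 18.85
eef_pos: [664.4, 117.8, 148.7]
tcp_rot: [-3.14, -0.0, 1.846]
ft_force: [-0.2, 0.1, 0.4]
opening: 0.667
grip_force: 0.0
t: 19.27
eef_pos: [664.3, 117.8, 198.8]
tcp_rot: [-3.14, -0.0, 1.846]
ft_force: [-1.0, -0.1, -0.1]
opening: 0.974
grip_force: 0.0
(array([662.95923408, 132.78352797]), np.float64(1.0406709515933414)) (array([501.5636281 , 133.18062501]), np.float64(1.323745345553558))
[281.58871647 173.4130818 ]
(array([  52. , -153.9,   -1.7]), np.float64(14.3), 'yaw', np.float64(105.8), 'j6', np.float64(-0.2), 't', 19.3167)
```

View pics/w6.png

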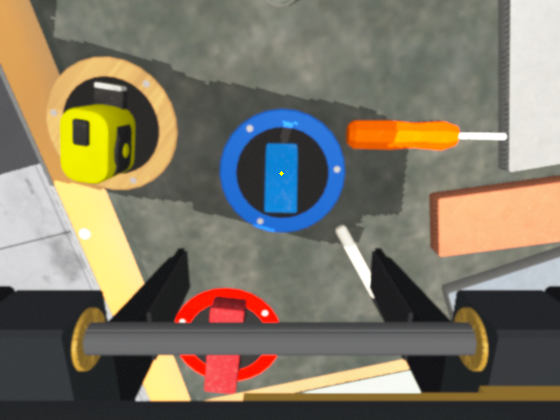

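```bash
python3 -c "
from h import *
w=env.read_camera('wrist');a=cast(w,(282,142.5),7)[0];b=cast(w,(281,213.5),33)[0];print((a+b)/2,np.hypot(*(a-b)))"; python3 -m crank '[[52,-154,-2,14,70],[52,-154,-2,14,70],[52,-154,-2,14,70],[52,-154,-2,14,70],[52,-154,-2,14,70],[52,-154,-2,14,70],[52,-154,-2,14,70],[52,-154,-2,14,70],[52,-154,-2,14,70]]'; python3 -c "
from h import *
w=env.read_camera('wrist');print(stand(w,'wood',(499,131)),item(w,'tape',(502,125),45));cv2.imwrite('pics/w7.png',w['img'])
print(tool((502,126),38,np.radians(91.5)))"
```

```text
[662.88982707 131.24854984] 60.89642942198855
t: 20.12
eef_pos: [503.3, 125.9, 201.3]
tcp_rot: [-3.141, -0.0, 1.601]
ft_force: [0.6, 0.2, -0.2]
opening: 0.74
grip_force: 0.0
(array([501.41106848, 132.85217012]), np.float64(1.2742387040844037)) (array([504.7, 128.3]), 'long,short', np.float32(64.8), np.float32(37.9), 'axis deg', np.float32(96.6))
(array([ 1.000e-01, -1.200e+00,  1.633e+02]), np.float64(0.2), 'yaw', np.float64(91.7), 'j6', np.float64(0.09), 't', 20.1667)
```

View pics/w7.png

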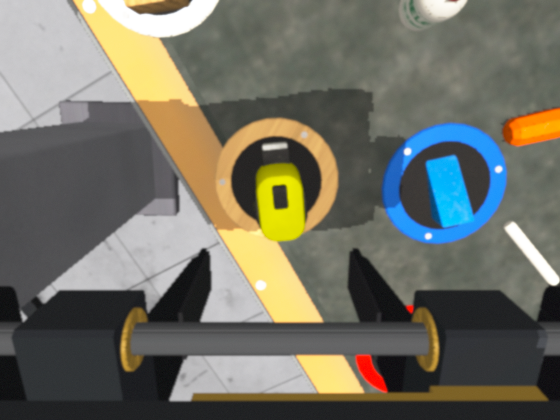

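```bash
python3 -c "
from h import *
w=env.read_camera('wrist');i=w['img'];
h=cast(w,(275,143.5),12)[0];print('hook',h)
for z in(40,55,64): print(z,cast(w,(284,241),z)[0])
print(item(w,'tape',(502,125),45,z=60))
a=np.radians(97);ax=np.array([np.cos(a),np.sin(a)]);o=h-38*ax;g=o-8*ax;print('origin',o,'grip',g,tool(g-[2,0],38,a))"
```

```text
hook [498.41998685 168.95642252]
40 [509.29607343  83.77902187]
55 [508.90234272  89.8183714 ]
64 [508.66610429  93.44198112]
(array([504.7, 125.4]), 'long,short', np.float32(67.2), np.float32(39.0), 'axis deg', np.float32(97.1))
origin [503.0510219  131.23966876] grip [504.02597665 123.29929955] (array([ -2.6,  -1.1, 163.4]), np.float64(-5.3), 'yaw', np.float64(91.7), 'j6', np.float64(0.09), 't', 20.2167)
```

```bash
python3 -m crank '[[-3,-1,40,-5,70],[-3,-1,80,-5,70],[-3,-1,115,-5,70],[-3,-1,140,-5,70],[-3,-1,156,-5,70],[-3,-1,163,-5,70],[-3,-1,163,-5,70],[-3,-1,163,-5,70],[-3,-1,163,-5,30],[-3,-1,163,-5,30]]'; python3 -m crank '[[0,0,0,0,30],[0,0,0,0,30],[0,0,0,0,30],[0,0,0,0,30],[0,0,0,0,30],[0,0,0,0,30]]'; python3 -c "
from h import *
s=env.state();print(s['eef_pos'],s['tcp_rot'],s['opening'],s['grip_force'],s['ft_force'])"
```

```text
t: 21.05
eef_pos: [502.2, 123.1, 40.0]
tcp_rot: [3.14, -0.0, 1.689]
ft_force: [0.2, -0.7, 0.5]
opening: 0.646
grip_force: 0.0
t: 21.55
eef_pos: [502.0, 123.0, 39.4]
tcp_rot: [3.14, -0.0, 1.689]
ft_force: [0.6, -0.3, 6.0]
opening: 0.422
grip_force: 29.8
[502.03876417 123.04605327  39.35699123] [ 3.14022167e+00 -2.86165484e-05  1.68894534e+00] 0.42222022466671955 29.76038316206541 [ 0.62388614 -0.29010316  6.0485623 ]
```

```bash
python3 -m crank '[[0,0,-10,0,30],[0,0,-40,0,30],[0,0,-80,0,30],[0,0,-110,0,30],[0,0,-110,0,30]]'; python3 -c "
from h import *
print(tool((495.8,440.3),150,np.radians(96.8)))"
```

```text
t: 21.97
eef_pos: [503.2, 123.3, 154.4]
tcp_rot: [3.134, -0.0, 1.689]
ft_force: [0.6, -0.2, -0.4]
opening: 0.423
grip_force: 29.6
(array([315.7,  30. ,   4.4]), np.float64(-0.0), 'yaw', np.float64(96.8), 'j6', np.float64(-0.01), 't', 21.9667)
```

```bash
python3 -m crank '[[30,3,0,0,30],[70,7,0,0,30],[110,10,0,0,30],[150,14,0,0,30],[190,18,0,0,30],[230,22,0,0,30],[265,25,0,0,30],[295,28,0,0,30],[310,30,0,0,30],[315,30,0,0,30]]'; python3 -m crank '[[0,0,0,0,30],[0,0,0,0,30],[0,0,0,0,30]]'; python3 -c "
from h import *
w=env.read_camera('wrist');print(stand(w,'yellow',(495,448)));
print(tool((495.8,440.3),40,np.radians(96.8)))"
```

```text
t: 22.8
eef_pos: [493.3, 441.5, 148.0]
tcp_rot: [-3.141, 0.0, 1.691]
ft_force: [0.6, 0.1, -2.4]
opening: 0.426
grip_force: 29.6
t: 23.05
eef_pos: [494.3, 438.1, 148.8]
tcp_rot: [-3.141, 0.0, 1.688]
ft_force: [0.7, -0.1, -1.4]
opening: 0.422
grip_force: 29.6
(array([496.91225265, 449.13999615]), np.float64(1.5854216594000548))
(array([  2.1,   1.5, 108.9]), np.float64(-0.1), 'yaw', np.float64(96.7), 'j6', np.float64(0.51), 't', 23.1)
```

```bash
python3 -m crank '[[2.5,1.5,35,0,30],[2.5,1.5,70,0,30],[2.5,1.5,95,0,30],[2.5,1.5,104,0,30],[2.5,1.5,106,0,30],[2.5,1.5,106,0,30],[2.5,1.5,106,0,30],[2.5,1.5,106,0,30]]'; python3 -c "
from h import *
print(tool((495.8,440.5),39.4,np.radians(96.8)))"
```

```text
t: 23.77
eef_pos: [496.2, 442.4, 44.8]
tcp_rot: [3.139, -0.001, 1.689]
ft_force: [-0.1, -0.1, -2.1]
opening: 0.423
grip_force: 29.6
(array([-1.8, -0.6,  5.4]), np.float64(-0.0), 'yaw', np.float64(96.8), 'j6', np.float64(0.51), 't', 23.7667)
```

```bash
python3 -m crank '[[-1,-0.5,2,0,30],[-1,-0.5,3,0,30],[-1,-0.5,3,0,30],[-1,-0.5,3,0,30],[-1,-0.5,3,0,30]]'; python3 -c "
from h import *
print(tool((495.8,440.5),39.4,np.radians(96.8)))"
```

```text
t: 24.18
eef_pos: [495.1, 441.0, 40.0]
tcp_rot: [3.141, -0.0, 1.689]
ft_force: [-1.2, 0.5, -2.4]
opening: 0.422
grip_force: 29.6
(array([-0.6,  0.6,  0.6]), np.float64(-0.0), 'yaw', np.float64(96.8), 'j6', np.float64(0.51), 't', 24.1833)
```

```bash
python3 -m crank '[[-0.5,0.5,0.7,0,30],[-0.5,0.5,0.7,0,30],[-0.5,0.5,0.7,0,30],[-0.5,0.5,0.7,0,50],[-0.5,0.5,0.7,0,70],[-0.5,0.5,0.7,0,70],[-0.5,0.5,0.7,0,70],[-0.5,0.5,0.7,0,70]]'; python3 -m crank '[[0,0,-40,0,70],[0,0,-80,0,70],[0,0,-120,0,70],[0,0,-160,0,95],[0,0,-160,0,95],[0,0,-160,0,95],[0,0,-160,0,95]]'; python3 -c "
from h import *
w=env.read_camera('wrist');cv2.imwrite('pics/w8.png',w['img']);print(stand(w,'yellow',(496,448)),item(w,'tape',(496,440),35))
i=cv2.cvtColor(w['img'],cv2.COLOR_BGR2HSV)
print(tool((394,317),200,np.radians(99)))"
```

```text
t: 24.85
eef_pos: [495.7, 440.5, 39.1]
tcp_rot: [3.141, -0.0, 1.689]
ft_force: [-0.7, 0.8, -0.3]
opening: 0.703
grip_force: 0.0
t: 25.43
eef_pos: [495.4, 440.3, 198.8]
tcp_rot: [-3.141, 0.0, 1.689]
ft_force: [0.1, -0.3, -0.5]
opening: 0.963
grip_force: 0.0
(array([497.01581223, 449.02061992]), np.float64(1.6034481245222665)) (array([497.1, 440.6]), 'long,short', np.float32(65.9), np.float32(64.7), 'axis deg', np.float32(145.4))
(array([-110.4, -115. ,   -2. ]), np.float64(-2.2), 'yaw', np.float64(96.8), 'j6', np.float64(0.51), 't', 25.4833)
```

View pics/w8.png

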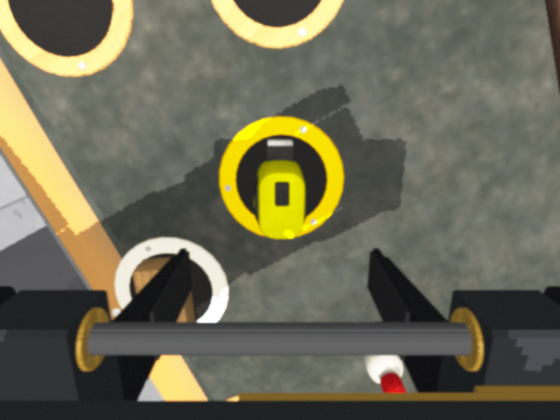

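```bash
python3 -c "
from h import *
w=env.read_camera('wrist')
print(cast(w,(281,140),12)[0],cast(w,(282,239),58)[0],cast(w,(281,178),6)[0])"; python3 -m crank '[[-110,-115,0,-2,95],[-110,-115,0,-2,95],[-110,-115,0,-2,95],[-110,-115,0,-2,95],[-110,-115,0,-2,95],[-110,-115,0,-2,95],[-110,-115,0,-2,95],[-110,-115,0,-2,95]]'; python3 -c "
from h import *
w=env.read_camera('wrist');print(stand(w,'white',(394,317)),item(w,'beech',(394,317),50))
print(tool((393.3,316.5),29,np.radians(99)))"
```

```text
[491.66629522 486.58124093] [501.69725181 408.6685991 ] [496.04533148 450.23361802]
t: 26.2
eef_pos: [395.1, 318.4, 198.6]
tcp_rot: [-3.141, -0.0, 1.724]
ft_force: [0.4, 0.2, 0.0]
opening: 1.002
grip_force: 0.0
(array([396.03611666, 317.1729547 ]), np.float64(0.14767890864829525)) (array([394.4, 317.2]), 'long,short', np.float32(83.1), np.float32(45.2), 'axis deg', np.float32(99.9))
(array([ -1.6,  -2. , 169.6]), np.float64(-0.2), 'yaw', np.float64(98.8), 'j6', np.float64(0.39), 't', 26.25)
```

```bash
python3 -m crank '[[-1.5,-2,40,0,95],[-1.5,-2,80,0,95],[-1.5,-2,120,0,95],[-1.5,-2,145,0,95],[-1.5,-2,160,0,95],[-1.5,-2,169.5,0,95],[-1.5,-2,169.5,0,95],[-1.5,-2,169.5,0,95],[-1.5,-2,169.5,0,30],[-1.5,-2,169.5,0,30]]'; python3 -m crank '[[0,0,0,0,30],[0,0,0,0,30],[0,0,0,0,30],[0,0,0,0,30],[0,0,0,0,30],[0,0,0,0,30],[0,0,0,0,30],[0,0,0,0,30],[0,0,0,0,30]]'; python3 -m crank '[[0,0,-10,0,30],[0,0,-40,0,30],[0,0,-80,0,30],[0,0,-110,0,30],[0,0,-110,0,30],[0,0,-110,0,30]]';  python3 - <<'E'
from h import *
c=env.read_camera("top")
# wood stand: rim now clear; use the black disc centre
h=cv2.cvtColor(c["img"],cv2.COLOR_BGR2HSV)
for z,cc in((6,c),(6,env.read_camera("scene"))):
    h=cv2.cvtColor(cc["img"],cv2.COLOR_BGR2HSV); v,u=np.nonzero(h[...,2]<48); P=cast(cc,np.c_[u,v],6); k=np.hypot(*(P-(500,132)).T)<50; print(k.sum(),P[k].mean(0))
print(stand(c,"wood",(500,132)),tool((501,133),140,np.radians(99)))
E
```

```text
t: 27.08
eef_pos: [393.2, 316.3, 30.7]
tcp_rot: [3.14, -0.001, 1.724]
ft_force: [-0.3, -0.2, -0.5]
opening: 0.907
grip_force: 0.0
t: 27.83
eef_pos: [392.8, 316.0, 29.7]
tcp_rot: [3.141, -0.0, 1.724]
ft_force: [-0.7, -0.8, 1.4]
opening: 0.473
grip_force: 29.9
t: 28.33
eef_pos: [393.0, 316.2, 141.5]
tcp_rot: [3.138, -0.001, 1.724]
ft_force: [-0.9, 0.0, -1.0]
opening: 0.472
grip_force: 29.9
500 [497.63939629 132.04204781]
0 [nan nan]
(array([499.32598501, 132.18607659]), np.float64(1.8454568828344442)) (array([-197.1,   79.7,   -0.7]), np.float64(-0.2), 'yaw', np.float64(98.8), 'j6', np.float64(0.39), 't', 28.4333)<stdin>:6: RuntimeWarning: Mean of empty slice.
  ret = um.true_divide(
```

```bash
python3 -m crank '[[-277,77,0,0,30],[-277,77,0,0,30],[-277,77,0,0,30],[-277,77,0,0,30],[-277,77,0,0,30],[-277,77,0,0,30],[-277,77,0,0,30],[-277,77,0,0,30],[-277,77,0,0,30],[-277,77,0,0,30]]'; python3 -m crank '[[0,0,0,0,30],[0,0,0,0,30]]';  python3 - <<'E'
from h import *
c=env.read_camera("wrist"); cv2.imwrite("pics/w9.png",c["img"])
h=cv2.cvtColor(c["img"],cv2.COLOR_BGR2HSV); v,u=np.nonzero(h[...,2]<60); P=cast(c,np.c_[u,v],6); k=np.hypot(*(P-(500,132)).T)<49
H=cv2.convexHull(P[k].astype(np.float32))[:,0]; print(k.sum(),P[k].mean(0),cv2.minEnclosingCircle(H),stand(c,"wood",(500,132)))
print(tool((499.3,131.6),70,np.radians(99)))
E
```

```text
t: 29.27
eef_pos: [510.1, 54.0, 138.4]
tcp_rot: [-3.139, -0.001, 1.723]
ft_force: [-1.0, 0.6, -0.6]
opening: 0.472
grip_force: 29.9
t: 29.43
eef_pos: [510.4, 55.0, 139.3]
tcp_rot: [-3.141, -0.0, 1.725]
ft_force: [-1.3, -0.5, -0.4]
opening: 0.473
grip_force: 29.9
6964 [499.8521599  121.07249788] ((500.3412780761719, 131.83950805664062), 42.73344802856445) (array([501.4354484, 132.8218166]), np.float64(1.4985457095305783))
(array([77.4,  0.7, 69.4]), np.float64(-0.1), 'yaw', np.float64(98.9), 'j6', np.float64(-0.18), 't', 29.4833)
```

View pics/w9.png

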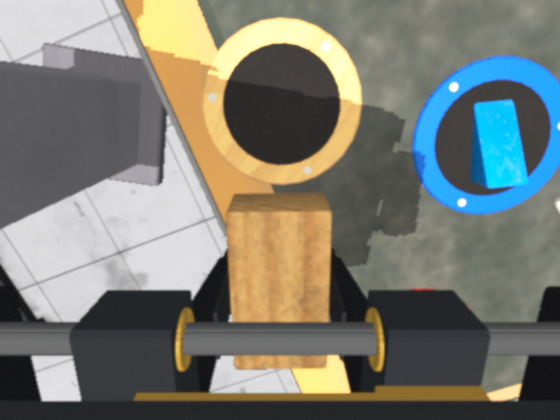

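```bash
python3 -m crank '[[25,0,10,0,30],[55,0.5,30,0,30],[70,0.5,55,0,30],[77,0.5,75,0,30],[77,0.5,90,0,30],[77,0.5,100,0,30],[77,0.5,105,0,30],[77,0.5,105,0,30],[77,0.5,105,0,30]]'; python3 -c "
from h import *
c=env.read_camera('wrist')
print(tool((499.1,131.2),29.7,np.radians(99)))"
```

```text
t: 30.23
eef_pos: [499.9, 130.1, 35.1]
tcp_rot: [3.141, -0.0, 1.724]
ft_force: [-0.4, -1.1, -0.9]
opening: 0.473
grip_force: 29.9
(array([ 1.3, -0.8,  5.6]), np.float64(-0.3), 'yaw', np.float64(98.7), 'j6', np.float64(-0.03), 't', 30.2833)
```

```bash
python3 -m crank '[[1.3,-0.8,3,0,30],[1.3,-0.8,5,0,30],[1.3,-0.8,5,0,30],[1.3,-0.8,5.4,0,30],[1.3,-0.8,5.4,0,60],[1.3,-0.8,5.4,0,80],[1.3,-0.8,5.4,0,80],[1.3,-0.8,5.4,0,80],[1.3,-0.8,5.4,0,80]]'; python3 -m crank '[[0,0,-40,0,80],[0,0,-80,0,80],[0,0,-120,0,80],[0,0,-160,0,80],[0,0,-170,0,80],[0,0,-170,0,80],[0,0,-170,0,80]]'
python3 - <<'E'
from h import *
w=env.read_camera("wrist");print(stand(w,"wood",(500,132)),item(w,"beech",(499,132),43)); cv2.imwrite("pics/w10.png",w["img"])
E
```

```text
t: 31.03
eef_pos: [498.8, 131.3, 29.2]
tcp_rot: [3.142, -0.0, 1.724]
ft_force: [-0.6, 0.1, 0.1]
opening: 0.763
grip_force: 0.0
t: 31.62
eef_pos: [498.5, 131.2, 198.9]
tcp_rot: [3.141, -0.0, 1.724]
ft_force: [-0.2, -0.1, -1.0]
opening: 0.845
grip_force: 0.0
(array([501.07277686, 133.0869654 ]), np.float64(1.192704263905778)) (array([498.6, 132.8]), 'long,short', np.float32(85.4), np.float32(82.6), 'axis deg', np.float32(11.0))
```

View pics/w10.png

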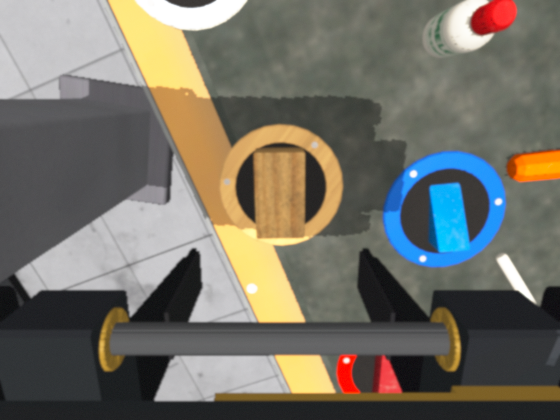

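```bash
python3 -c "
from h import *
w=env.read_camera('wrist');print(cast(w,(279.5,195),36)[0],cast(w,(282,185),6)[0]);print(env.job_done())"
```

```text
[498.52033012 132.3986381 ] [500.58330297 134.76715476]
the job is handed in; nothing more can be done
None
```

All four things now stand on the stands of their own colours, each within about 3 mm of centre by the wrist camera, the oil bottle was left alone, and the job was handed in at about 32 s (no verdict was returned).

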